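Put the topping jars away under the locked cover

TASK

Closing time in the bakery: slide the lock open, pull the tray all the way out from under its clear cover, and move every amber jar from the railed rack into the tray, lifting each one up clear of the front rail before drawing it forward and setting it down gently, upright, without dropping it. Then push the tray fully home under the cover and slide the lock fully shut again. Leave the bowl, the square tin and the spatula where they are.

Things in the scene. Friction and masses are not known exactly. Their poses are not given: they have to be found in the camera images.
- jar1_mid (a point): amber glass jar with a flat steel lid, a plain upright cylinder 52 mm in diameter and 70 mm tall, about 0.3 kg with a thick heavy base (centre of mass about 19 mm above its foot), standing on the rack at the start; point at its centre, half-way up (35 mm above its foot), z up. All jars are alike; 3 or all 4 of the four are present.
- jar2_mid (a point): amber glass jar with a flat steel lid, a plain upright cylinder 52 mm in diameter and 70 mm tall, about 0.3 kg with a thick heavy base (centre of mass about 19 mm above its foot), standing on the rack at the start; point at its centre, half-way up (35 mm above its foot), z up. All jars are alike; 3 or all 4 of the four are present.
- jar3_mid (a point): amber glass jar with a flat steel lid, a plain upright cylinder 52 mm in diameter and 70 mm tall, about 0.3 kg with a thick heavy base (centre of mass about 19 mm above its foot), standing on the rack at the start; point at its centre, half-way up (35 mm above its foot), z up. All jars are alike; 3 or all 4 of the four are present.
- jar4_mid (a point): amber glass jar with a flat steel lid, a plain upright cylinder 52 mm in diameter and 70 mm tall, about 0.3 kg with a thick heavy base (centre of mass about 19 mm above its foot), standing on the rack at the start; point at its centre, half-way up (35 mm above its foot), z up. All jars are alike; 3 or all 4 of the four are present.
- rack_deck (a point): centre of the top of the deck of a fixed light wooden rack, 90 mm above the table, where the jars stand in a row along y about 90 mm apart. x points to the rack's back, -x to its front. Deck clear inside: x from -43 to +42 mm, 378 mm along y. A low rim 25 mm above the deck on all four sides (steel rail in front, wood at ends and back); open above.
- rail: the steel retaining rail along the front of the rack, on a clear strip, 6 mm thick; its top edge is 115 mm above the table, 25 mm above the deck; origin at table height under the middle of the rail, axes as the rack's; fixed
- tray (a joint): sliding of the tray out of its clear cover, m: 0 = fully home, 0.175 = fully out; it slides towards the robot, along -x of the point tray_mid. Friction about 3 N, stays where it is left; the shut lock stops it after about 14 mm.
- tray_mid (a point): centre of the top of the tray's floor, 14 mm above the table; moves with the tray. Inside 150 mm (x) by 182 mm (y); walls 4 mm thick, 16 mm high, the front one (-x) 24 mm. At home it is under a fixed clear cover 104 mm high, 230 mm wide, whose front edge lies 73 mm to -x of the centre; fully out, 27 mm behind its back inner wall. Four jars fit 2 by 2: x = +-36, y = +-45 mm.
- tray_handle (a point): middle of the tray's handle: a dark horizontal bar of 12 x 12 mm section, 100 mm long along y (across the slide), on two posts, centre 94 mm above the table and 129 mm in front (-x) of the tray's centre; free space below and on both sides of the bar; moves with the tray; axes as tray_mid's
- lock (a joint): sliding of the lock bolt, m: 0 = shut (the bolt bars the tray's front), 0.045 = fully open; it opens along +y of point lock_knob (away from the tray). Friction about 2 N, stays where it is left. It can only shut with the tray home.
- lock_knob (a point): point on the axis of the lock's black upright knob, 18 mm in diameter, 19 mm below its top; the knob stands from 36 to 104 mm above the table on the bolt, which runs between two cheeks 44 mm high; located beside the tray's left front corner seen from the robot; axes as tray_mid's, moves with the lock
- bowl: white bowl, 100 mm wide, 50 mm high, leave alone; origin under its centre
- tin: square white tin, 70 x 70 x 110 mm, leave alone; origin under its centre
- spatula: spatula lying on the table, about 250 mm long along its x axis, leave alone
- jar1: the jar as a body (the same jar as its centre point); origin under its centre
- jar2: the jar as a body (the same jar as its centre point); origin under its centre
- jar3: the jar as a body (the same jar as its centre point); origin under its centre
- jar4: the jar as a body (the same jar as its centre point); origin under its centre
Things that resemble listed ones, but are neither listed nor needed, are in the scene too. What is shaped like the jar1 but blue or pink is not meant.

How it is judged:
On the way, in this order (a step that is already met when the one before it is completed fails the run):
1. the lock is slid open (value of joint lock above 0.036 m), for 0.1 s.
2. the tray is pulled out (value of joint tray above 0.155 m), for 0.2 s.
3. every jar stands upright in the pulled-out tray, let go (value of joint tray above 0.13 m and x of jar1_mid in the frame of tray_mid between -0.065 and 0.065 m and y of jar1_mid in the frame of tray_mid between -0.08 and 0.08 m and z of jar1_mid in the frame of tray_mid between 0.025 and 0.045 m and angle between each of jar1_mid, jar2_mid, jar3_mid, jar4_mid's own z axis and vertical below 0.15 rad and x of jar2_mid in the frame of tray_mid between -0.065 and 0.065 m and y of jar2_mid in the frame of tray_mid between -0.08 and 0.08 m and z of jar2_mid in the frame of tray_mid between 0.025 and 0.045 m and x of jar3_mid in the frame of tray_mid between -0.065 and 0.065 m and y of jar3_mid in the frame of tray_mid between -0.08 and 0.08 m and z of jar3_mid in the frame of tray_mid between 0.025 and 0.045 m and x of jar4_mid in the frame of tray_mid between -0.065 and 0.065 m and y of jar4_mid in the frame of tray_mid between -0.08 and 0.08 m and z of jar4_mid in the frame of tray_mid between 0.025 and 0.045 m and contact force between each of jar1, jar2, jar3, jar4 and the fingers below 0.5 N), for 0.2 s.
4. the tray is home with all jars in it (value of joint tray below 0.01 m and x of jar1_mid in the frame of tray_mid between -0.065 and 0.065 m and y of jar1_mid in the frame of tray_mid between -0.08 and 0.08 m and z of jar1_mid in the frame of tray_mid between 0.025 and 0.045 m and angle between each of jar1_mid, jar2_mid, jar3_mid, jar4_mid's own z axis and vertical below 0.15 rad and x of jar2_mid in the frame of tray_mid between -0.065 and 0.065 m and y of jar2_mid in the frame of tray_mid between -0.08 and 0.08 m and z of jar2_mid in the frame of tray_mid between 0.025 and 0.045 m and x of jar3_mid in the frame of tray_mid between -0.065 and 0.065 m and y of jar3_mid in the frame of tray_mid between -0.08 and 0.08 m and z of jar3_mid in the frame of tray_mid between 0.025 and 0.045 m and x of jar4_mid in the frame of tray_mid between -0.065 and 0.065 m and y of jar4_mid in the frame of tray_mid between -0.08 and 0.08 m and z of jar4_mid in the frame of tray_mid between 0.025 and 0.045 m), for 0.2 s.
5. the lock is shut (value of joint lock below 0.008 m and value of joint tray below 0.012 m), for 0.2 s.
At the end, for the whole second after the job is handed in: every jar present stands upright (within about 8 degrees) on the tray's floor, at rest; the tray is home within 12 mm, the lock shut within 8 mm; bowl, tin and spatula within 40 mm of where they were (all of step 5 and x of jar1_mid in the frame of tray_mid between -0.065 and 0.065 m and y of jar1_mid in the frame of tray_mid between -0.08 and 0.08 m and z of jar1_mid in the frame of tray_mid between 0.025 and 0.045 m and angle between each of jar1_mid, jar2_mid, jar3_mid, jar4_mid's own z axis and vertical below 0.15 rad and x of jar2_mid in the frame of tray_mid between -0.065 and 0.065 m and y of jar2_mid in the frame of tray_mid between -0.08 and 0.08 m and z of jar2_mid in the frame of tray_mid between 0.025 and 0.045 m and x of jar3_mid in the frame of tray_mid between -0.065 and 0.065 m and y of jar3_mid in the frame of tray_mid between -0.08 and 0.08 m and z of jar3_mid in the frame of tray_mid between 0.025 and 0.045 m and x of jar4_mid in the frame of tray_mid between -0.065 and 0.065 m and y of jar4_mid in the frame of tray_mid between -0.08 and 0.08 m and z of jar4_mid in the frame of tray_mid between 0.025 and 0.045 m and linear speed of each of jar1, jar2, jar3, jar4 below 0.03 m/s and distance of each of bowl, tin, spatula from where it was at the start of the episode below 0.04 m); the robot touches nothing.
It fails at once if a jar is let go more than 40 mm above the tray's floor ((x of jar1_mid in the frame of tray_mid between -0.09 and 0.09 m and y of jar1_mid in the frame of tray_mid between -0.1 and 0.1 m and z of jar1_mid in the frame of tray_mid above 0.075 m and contact force between jar1 and the fingers below 0.05 N) or (x of jar2_mid in the frame of tray_mid between -0.09 and 0.09 m and y of jar2_mid in the frame of tray_mid between -0.1 and 0.1 m and z of jar2_mid in the frame of tray_mid above 0.075 m and contact force between jar2 and the fingers below 0.05 N) or (x of jar3_mid in the frame of tray_mid between -0.09 and 0.09 m and y of jar3_mid in the frame of tray_mid between -0.1 and 0.1 m and z of jar3_mid in the frame of tray_mid above 0.075 m and contact force between jar3 and the fingers below 0.05 N) or (x of jar4_mid in the frame of tray_mid between -0.09 and 0.09 m and y of jar4_mid in the frame of tray_mid between -0.1 and 0.1 m and z of jar4_mid in the frame of tray_mid above 0.075 m and contact force between jar4 and the fingers below 0.05 N)).
It fails at once if a held jar is forced against the front rail (over 20 N) ((contact force between jar1 and rail above 20 N and contact force between jar1 and the fingers above 2 N) or (contact force between jar2 and rail above 20 N and contact force between jar2 and the fingers above 2 N) or (contact force between jar3 and rail above 20 N and contact force between jar3 and the fingers above 2 N) or (contact force between jar4 and rail above 20 N and contact force between jar4 and the fingers above 2 N)).
It fails at once if a bystander object is shifted by more than 50 mm (distance of any of bowl, tin, spatula from where it was at the start of the episode above 0.05 m).
Of jar1, jar2, jar3, jar4 only 3 to 4 are there at a start; the rules pass over those that are not, and their reading is None.
At some moment in a run one of jar1, jar2, jar3, jar4 may be knocked a few centimetres aside while the robot is not near it.
It also fails if it takes over 200 s, if anything falls off the work surface, if the arm or the gripper's body presses on something with over 40 N, if the wrist force passes 120 N, or if a joint passes its speed limit or range.

ROBOT

A 6-joint arm with a two-finger parallel gripper is mounted at the origin on the work surface. World frame = base frame: x ahead of the robot, y to its left, z up, the work surface at z = 0. Lengths are in m, angles in rad, forces in N, time in s.
With the tool pointing down it reaches from about 0.2 to 0.875 m from the base axis. Payload 3.4 kg.
Tool frame: the origin (TCP) lies between the finger pads; the fingertips stand 25 mm ahead of it and the grasp point (between the pads) lies 6 mm ahead of it (r.nose_length is the z of the fingertips in the tool frame, in m); z points along the fingers, x is the direction in which the jaws open and shut, and the axes are right-handed (so a half turn about z gives the same grasp; the last joint's range is limited). The gripper opens to 94 mm and grips with 3 to 60 N. Pads are 16 mm wide; open, the fingers measure 119 mm over their backs; the gripper's body (75 mm by 177 mm) begins 78 mm behind the grasp point.
Start: joints at [1.131, 0.276, 1.505, -0, 1.361, -0.121], TCP at [0.18, 0.546, 0.23] pointing down, gripper open.
Joint ranges: [-2.89, 2.89], [-0.75, 2.08], [0.22, 2.7], [-1.18, 4.32], [0.11, 2.71], [-2.7, 2.7]. Speed limits (rad/s): [2.57, 2.57, 3.14, 3.14, 3.14, 3.14].

INTERFACE

Orientations are given as a unit quaternion [w, x, y, z].
In Python, from plant import r, gripper_to, inverse_kinematics, vision, models, telemetry gives the robot as it stands. Calls block until the motion is done:
- r.move_to(position, orientation): joint-space move of the TCP to a pose.
- r.move_l(position, rot=None, vel=0.15, guard=None): straight line of the TCP; rot=None keeps the orientation; vel is the mean speed in m/s. With guard (N) it stops when the force on the tool has changed by that much, and returns True; else False.
- r.movej(angles): joint-space move.
- gripper_to(opening, f_grip=None): finger opening in m; f_grip is the grip in N (None keeps the last); returns when the fingers have stopped.
- r.hold(seconds).
- inverse_kinematics(position, orientation): joint angles nearest the present ones, or None.
- vision.snapshot(name): name is "side" or "top" or "wrist"; returns the picture (400x640x3 uint8, red, green, blue); there is no depth.
- vision.get_calibration(name): a dict with "fx", "fy", "cx", "cy" (pixels), "position" and "orientation" of the camera in the world. Camera axes: x right, y down, z forward; pixel columns grow to the right and rows downward; lengths in m; the calibration is good to about 2 mm. A picture is of the moment at which its call begins: read the wrist's pose just before it. get_calibration takes no time and is no camera call; for the wrist camera it gives the pose at the moment of the call.
A pose or a line that the arm cannot do raises r.PlanningError and nothing moves.
- r.sign_off(): hands the job in, once; it reports no verdict.
Trained networks look in the newest picture that a camera, given by its name, has taken for a name from the list of things; names that differ only in an ending like _2 or _b are one class to them, and where a whole thing is asked for, a point or a joint stands for the part that bears it (a point fixed in the world has none). Each returns a list of dicts, best first, with "score" (0 to 1); they miss things now and then, are a little off and sometimes report something else, mostly with a low value. They report only what shows in the picture. A call takes as long as a camera call. They do not tell look-alikes from the thing itself.
- models.boxes_of(thing, camera): "at" ([x, y, z] in m, in world coordinates, good to about 4 mm: the middle of the surface that is visible of it).
- models.regions_of(thing, camera): "pixels" (400x640 bool, what is visible of it).
- models.mark_of(thing, camera): "at" ([x, y, z] in m, in world coordinates, good to about 4 mm: a listed point, or the origin of a listed thing).
Readings, each from a call of its own:
- telemetry.current_t(): time.
- telemetry.current_joints(): joint angles.
- telemetry.current_dq(): joint speeds.
- telemetry.current_joint_efforts(): joint torques, N m.
- telemetry.current_ee_pos(): TCP position.
- telemetry.current_tool_rot(): TCP orientation.
- telemetry.current_wrist_force(): force on the tool from outside, world axes, zero at the start.
- telemetry.current_torque(): the same for the moment, N m.
- telemetry.current_opening(): finger opening in m.
Only numpy, scipy, OpenCV 4.12 (cv2) and the standard library are available. Lean on these libraries where they do the work, as an engineer would, in place of code of your own. Each camera call takes 0.05 s, during which the arm holds its last target.

## Working session

There is one attempt and no reset: what is moved stays moved. The work goes in short steps, each a Python script; the robot and the scene stay as the last script left them, time stands still between calls to the robot, and variables do not carry over. Pictures are saved under pics/ and viewed, and the job is handed in when it is done.

```bash
ls; mkdir -p pics; cat > h.py <<'E'
import numpy as np, cv2
from plant import r, gripper_to, inverse_kinematics, vision, models, telemetry as T
from scipy.spatial.transform import Rotation as R
def snap(cam,name):
    im=vision.snapshot(cam); cv2.imwrite(f'pics/{name}.png',im[:,:,::-1]); return im
def K(c):
    return vision.get_calibration(c)
def Rq(q): return R.from_quat([q[1],q[2],q[3],q[0]])
def proj(c,p):
    C=K(c); q=Rq(C['orientation']).inv().apply(np.array(p)-C['position'])
    return C['cx']+C['fx']*q[0]/q[2], C['cy']+C['fy']*q[1]/q[2]
def ray(c,u,v,z):
    C=K(c); d=Rq(C['orientation']).apply([(u-C['cx'])/C['fx'],(v-C['cy'])/C['fy'],1]); p=np.array(C['position'])
    return p+d*(z-p[2])/d[2]
def qd(yaw):  # tool down, jaw (tool x) direction at yaw
    m=np.array([[np.cos(yaw),np.sin(yaw),0],[np.sin(yaw),-np.cos(yaw),0],[0,0,-1]]).T
    m=np.column_stack([[np.cos(yaw),np.sin(yaw),0],[np.sin(yaw),-np.cos(yaw),0],[0,0,-1]])
    q=R.from_matrix(m).as_quat(); return [q[3],q[0],q[1],q[2]]
E
python3 - <<'E'
from h import *
for c in ['side','top']:
    snap(c,c+'0'); k=K(c); print(c,{a:np.round(b,3) for a,b in k.items()})
    for n in ['jar1_mid','rack_deck','tray_mid','tray_handle','lock_knob','bowl','tin','spatula','rail']:
        try:
            for d in models.mark_of(n,c)[:6]: print(n,np.round(d['at'],4),round(d['score'],2),np.round(proj(c,d['at'])))
        except Exception as e: print(n,e)
print(T.current_t(),T.current_tool_rot(),T.current_ee_pos())
E
```

```text
pics
side {'fx': np.float64(389.509), 'fy': np.float64(389.509), 'cx': np.float64(317.658), 'cy': np.float64(196.299), 'position': array([ 0.342, -0.872,  0.751]), 'orientation': array([-0.449,  0.88 , -0.142,  0.069])}
jar1_mid [ 0.5997 -0.0042  0.0355] 0.9 [311. 212.]
jar1_mid [0.7373 0.1751 0.0369] 0.61 [334. 173.]
jar1_mid [0.8244 0.1888 0.0339] 0.58 [356. 167.]
jar1_mid [0.6047 0.1379 0.1248] 0.57 [298. 162.]
rack_deck [0.5165 0.2365 0.0946] 0.59 [265. 160.]
rack_deck [0.5324 0.2024 0.1271] 0.29 [271. 156.]
tray_handle [ 0.5897 -0.2245  0.0896] 0.83 [334. 249.]
lock_knob [ 0.7129 -0.1694  0.0844] 0.49 [370. 226.]
bowl [ 0.75    0.0075 -0.0031] 0.75 [356. 210.]
bowl [0.5145 0.2374 0.0936] 0.21 [264. 160.]
tin [7.621e-01 3.063e-01 3.000e-04] 0.55 [328. 162.]
spatula [ 0.4042  0.0527 -0.0025] 0.97 [243. 224.]
spatula [ 0.5912 -0.2243  0.0945] 0.16 [334. 247.]
rail [0.4309 0.3559 0.1276] 0.55 [232. 139.]
top {'fx': np.float64(515.637), 'fy': np.float64(515.637), 'cx': np.float64(323.751), 'cy': np.float64(197.795), 'position': array([ 0.288, -0.027,  1.676]), 'orientation': array([-
[... 335 characters left out ...]
ay_mid [0.5332 0.2024 0.0913] 0.69 [254. 225.]
tray_mid [0.4904 0.2855 0.1249] 0.48 [224. 237.]
tray_handle [ 0.583  -0.2245  0.0932] 0.61 [392. 216.]
tray_handle [0.4275 0.3533 0.0885] 0.5 [203. 258.]
lock_knob [ 0.7093 -0.1678  0.0843] 0.59 [374. 176.]
lock_knob [ 0.6636 -0.325   0.0126] 0.37 [420. 197.]
bowl [0.7522 0.0036 0.0018] 0.6 [321. 168.]
bowl [0.4303 0.3516 0.0891] 0.6 [203. 257.]
tin [0.7616 0.3028 0.0019] 0.76 [233. 162.]
spatula [ 4.091e-01  5.590e-02 -2.000e-04] 0.72 [300. 270.]
spatula [0.489  0.285  0.0867] 0.53 [227. 239.]
rail [ 0.4815  0.2068 -0.0015] 0.94 [255. 246.]
1.0 [-2.94456211e-05  8.10373856e-01  5.85913144e-01  8.05534923e-06] [0.18020555 0.5460483  0.23047812]
```

View pics/side0.png

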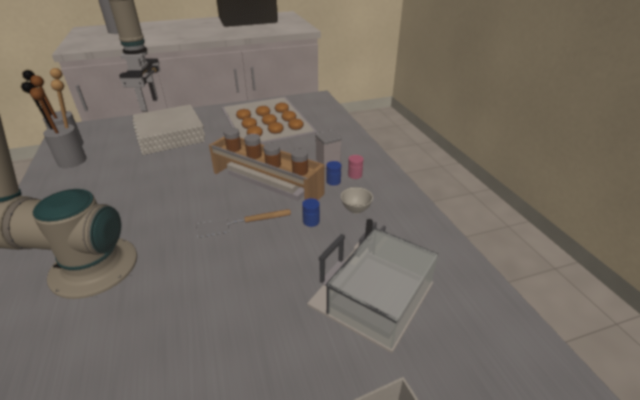

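View pics/top0.png

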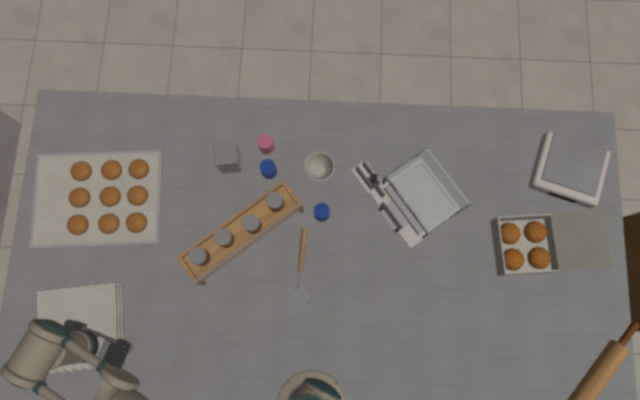

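The pictures show four jars in the rack, at top pixels (275,201), (253,223), (224,237) and (199,257). The look-alikes are the blue jars at (321,211) and (268,168) and the pink one at (265,143). All three stand on the table outside the rack, so I'll exclude them. The home tray is under its cover at (420,197), with its handle at (392,216) and the lock knob at (374,176). The open box at (570,165) and the bun tray at (525,245) are not the tray.

```bash
python3 - <<'E'
from h import *
im=cv2.imread('pics/top0.png')
cv2.imwrite('pics/crop1.png',cv2.resize(im[140:290,170:480],None,fx=2.5,fy=2.5,interpolation=cv2.INTER_CUBIC))
r.move_l([0.18,0.546,0.38])
yaw=np.arctan2(0.6,0.8)
print(qd(yaw), inverse_kinematics([0.60,-0.22,0.38],qd(yaw)), inverse_kinematics([0.60,-0.22,0.38],qd(yaw+np.pi)))
r.move_to([0.62,-0.2,0.40],qd(yaw) if inverse_kinematics([0.62,-0.2,0.40],qd(yaw)) is not None else qd(yaw+np.pi))
print(T.current_joints(),T.current_t())
snap('wrist','w1')
for n in ['tray_mid','tray_handle','lock_knob']:
    for d in models.mark_of(n,'wrist')[:3]: print(n,np.round(d['at'],4),round(d['score'],2),np.round(proj('wrist',d['at'])))
E
```

```text
[np.float64(0.0), np.float64(0.9486832980505139), np.float64(0.31622776601683794), np.float64(0.0)] [-4.60256080e-01  3.40232420e-01  1.05299607e+00 -4.44089210e-16
  1.74836416e+00 -1.10375719e+00] [-4.60256080e-01  3.40232420e-01  1.05299607e+00 -4.44089210e-16
  1.74836416e+00  2.03783546e+00]
[-4.17451241e-01  3.63853666e-01  9.69879977e-01  3.46002027e-04
  1.80776190e+00 -1.06221142e+00] 5.1917
tray_handle [ 0.5877 -0.2246  0.0942] 0.62 [293. 166.]
lock_knob [ 0.7017 -0.1697  0.0857] 0.89 [371. 181.]
```

View pics/crop1.png

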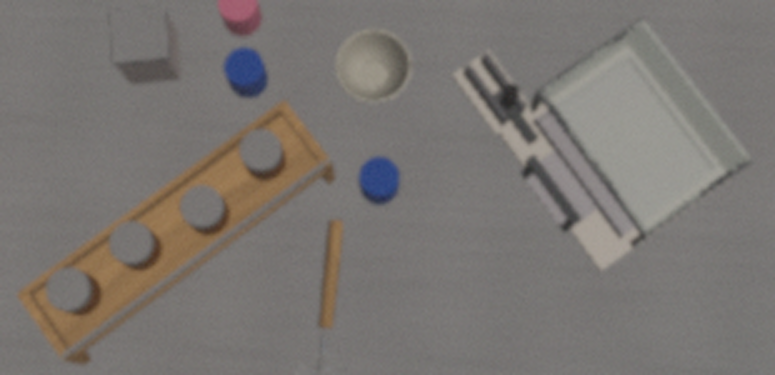

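View pics/w1.png

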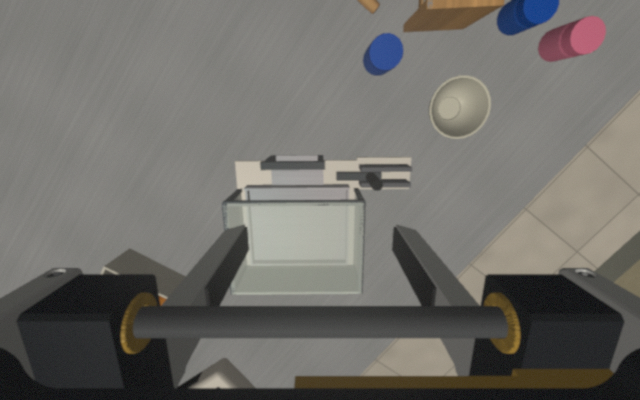

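```bash
python3 - <<'E'
from h import *
im=cv2.imread('pics/w1.png')
cv2.imwrite('pics/crop2.png',cv2.resize(im[145:305,215:425],None,fx=3.7,fy=3.7,interpolation=cv2.INTER_CUBIC))
E
```

```text
(no output)
```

View pics/crop2.png

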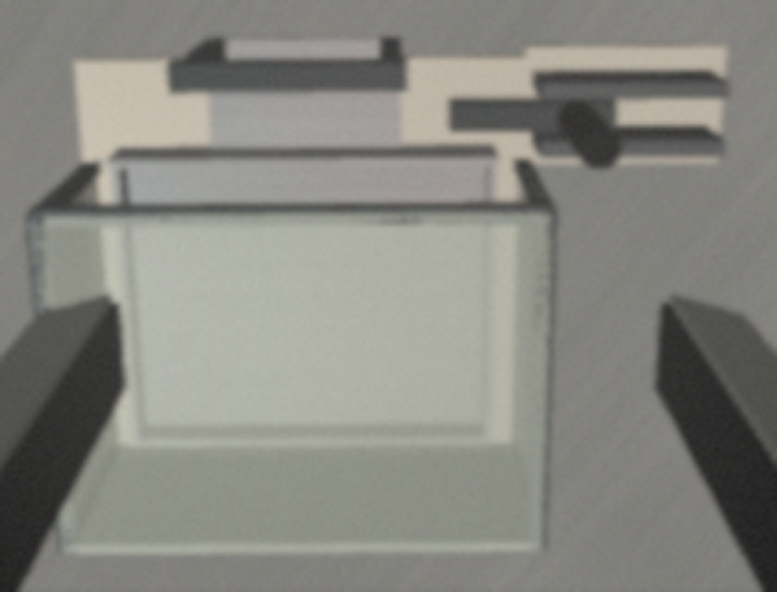

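```bash
python3 - <<'E'
from h import *
f=lambda u,v,z: ray('wrist',215+(u+.5)/3.7-.5,145+(v+.5)/3.7-.5,z)
a=[f(170,62,.1),f(404,61,.1),f(405,90,.1),f(170,90,.1)]
print(np.round(a,4), np.mean(a,0))
for p,q in((a[0],a[1]),(a[3],a[2]),(f(30,213,.104),f(553,213,.104)),(f(62,548,.104*1),f(545,548,.104))): d=q-p; print(np.degrees(np.arctan2(d[1],d[0])),np.linalg.norm(d))
print('knob',f(602,150,.104),'base', f(575,113,.044))
print(T.current_ee_pos(),K('wrist'))
E
```

```text
[[ 0.5428 -0.2474  0.1   ]
 [ 0.6203 -0.1887  0.1   ]
 [ 0.6279 -0.1982  0.1   ]
 [ 0.5494 -0.2571  0.1   ]] [ 0.58510087 -0.22284553  0.1       ]
37.13831333264526 0.09715406744377078
36.89025870421152 0.09824245044367325
36.88146017879672 0.22348686565569362
36.85445111401043 0.2255832027959593
knob [ 0.70918524 -0.16824275  0.104     ] base [ 0.70560264 -0.16635135  0.044     ]
[ 0.62011067 -0.19942458  0.40007938] {'fx': 297.4630296458435, 'fy': 297.4630296458435, 'cx': 320.0267374386017, 'cy': 196.23999909558592, 'position': array([ 0.57287114, -0.13629217,  0.5547251 ]), 'orientation': array([0.12795818, 0.93991959, 0.3135228 , 0.04337415])}
```

```bash
cat >> h.py <<'E'
YT=np.radians(37.0)
ty=np.array([np.cos(YT),np.sin(YT),0]); tx=np.array([np.sin(YT),-np.cos(YT),0])
QT=qd(YT)
def P(xy,z): return [float(xy[0]),float(xy[1]),float(z)]
E
python3 - <<'E'
from h import *
gripper_to(0.05)
k=np.array([0.7085,-0.168,0])
r.move_l(P(k,0.2),rot=QT,vel=0.25)
snap('wrist','w2')
print(r.move_l(P(k,0.093),vel=0.1,guard=10))
gripper_to(0.0,15); print('op',T.current_opening(),T.current_ee_pos())
print(r.move_l(P(k+ty*0.048,0.093),vel=0.06,guard=25),T.current_ee_pos(),T.current_wrist_force(),T.current_opening(),T.current_t())
snap('wrist','w3')
E
```

```text
False
op 0.017070210826287416 [ 0.70843071 -0.16807046  0.09316177]
False [ 0.74320236 -0.14161083  0.0929294 ] [-10.98893152  -7.00152623   5.74330638] 0.01770767782167307 10.0667
```

View pics/w3.png

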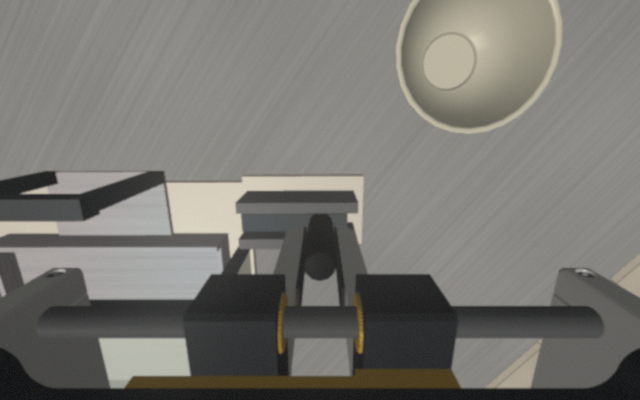

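```bash
python3 - <<'E'
from h import *
gripper_to(0.05)
p=T.current_ee_pos(); r.move_l(P(p,0.2),vel=0.25)
QH=qd(YT-np.pi/2)
h=np.array([0.5855,-0.2235,0])
r.move_to(P(h,0.2),QH)
gripper_to(0.06)
print(r.move_l(P(h,0.101),vel=0.1,guard=10))
gripper_to(0.0,30); print('op',T.current_opening())
print(r.move_l(P(h-tx*0.178,0.101),vel=0.1,guard=25),T.current_ee_pos(),T.current_wrist_force(),T.current_t())
gripper_to(0.06); r.move_l(P(T.current_ee_pos(),0.25),vel=0.25)
snap('wrist','w4'); snap('top','top4')
print(T.current_opening(),T.current_ee_pos())
E
```

```text
False
op 0.011345219263256578
False [ 0.4808633  -0.08623245  0.10103537] [  4.95014194 -18.20812693 -10.51253783] 16.8917
0.05996773604576911 [ 0.4771598  -0.08090026  0.24805053]
```

View pics/top4.png

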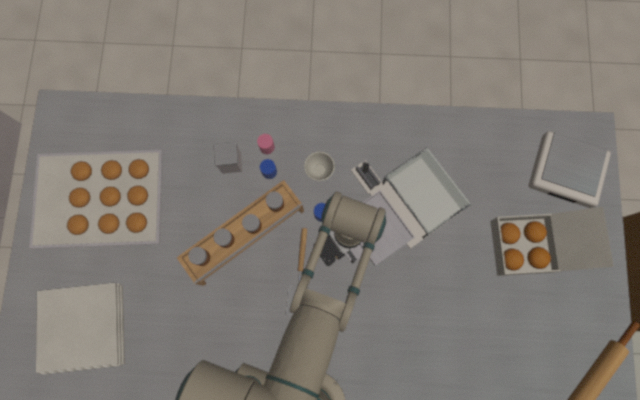

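View pics/w4.png

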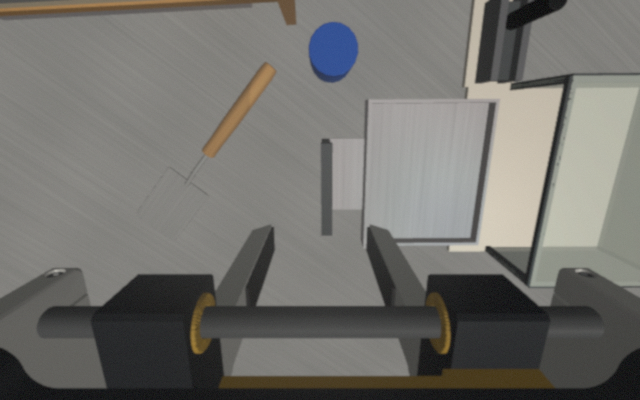

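```bash
python3 - <<'E'
from h import *
pts=[(322,140),(331,140),(331,235),(322,235)]
# calibrate current pose
a=[ray('wrist',u,v,.1) for u,v in pts]; print('handle',np.mean(a,0))
for u,v in[(367,100),(364,245),(497,100),(480,242)]: print(ray('wrist',u,v,.038 if u<400 else .030))
q=qd(np.radians(128)); 
r.move_to([0.53,0.25,0.40],q)
snap('wrist','w5'); print(T.current_t())
for n in ['jar1_mid','rack_deck','rail']:
    for d in models.mark_of(n,'wrist')[:7]: print(n,np.round(d['at'],4),round(d['score'],2),np.round(proj('wrist',d['at'])))
E
```

```text
handle [ 0.48135088 -0.08442119  0.1       ]
[ 0.58357724 -0.06720457  0.038     ]
[ 0.43887741 -0.18096156  0.038     ]
[ 0.67750828 -0.19144891  0.03      ]
[ 0.53486944 -0.30677649  0.03      ]
20.8333
jar1_mid [0.7359 0.1751 0.0369] 0.86 [219. 222.]
jar1_mid [ 0.5992 -0.0058  0.0333] 0.78 [173.  98.]
jar1_mid [0.8189 0.1893 0.0372] 0.68 [202. 259.]
jar1_mid [0.6096 0.1358 0.1284] 0.57 [223. 164.]
rack_deck [0.5121 0.236  0.0847] 0.82 [320. 150.]
rack_deck [0.6059 0.1377 0.0852] 0.46 [234. 158.]
rail [ 0.4798  0.2087 -0.0036] 0.82 [319. 121.]
```

View pics/w5.png

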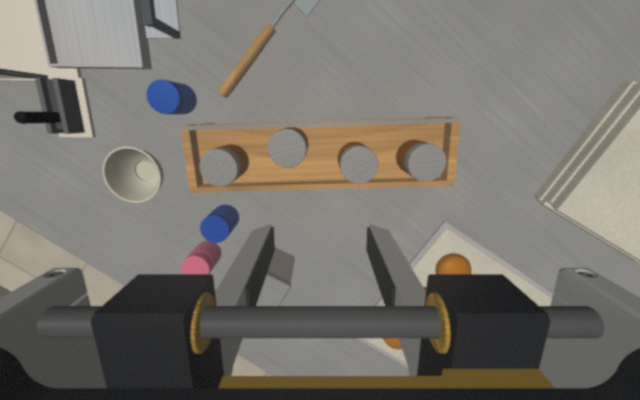

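```bash
cat >> h.py <<'E'
def lids(im, z=0.16, cam='wrist', roi=None, rpx=(14,26)):
    g=cv2.medianBlur(cv2.cvtColor(im,cv2.COLOR_RGB2GRAY),3)
    x0,y0,x1,y1=roi or (0,0,640,280)
    s=4
    c=cv2.resize(g[y0:y1,x0:x1],None,fx=s,fy=s,interpolation=cv2.INTER_CUBIC)
    H=cv2.HoughCircles(c,cv2.HOUGH_GRADIENT,1.5,30*s,param1=80,param2=30,minRadius=rpx[0]*s,maxRadius=rpx[1]*s)
    out=[]
    if H is not None:
        for u,v,rr in H[0]:
            u=(u+.5)/s-.5+x0; v=(v+.5)/s-.5+y0
            p=ray(cam,u,v,z); q=ray(cam,u+rr/s,v,z)
            out.append((p,u,v,rr/s,np.linalg.norm(q-p)))
    return out
E
python3 - <<'E'
from h import *
im=cv2.imread('pics/w5.png')[:,:,::-1].copy()
L=lids(im,roi=(180,110,470,200))
for o in sorted(L,key=lambda o:o[1]): print(np.round(o[0],4),np.round(o[1:],3)); 
s=2.6
c=cv2.resize(im[105:205,175:475],None,fx=s,fy=s,interpolation=cv2.INTER_CUBIC)[:,:,::-1].copy()
for o in L: cv2.circle(c,(int((o[1]-175+.5)*s),int((o[2]-105+.5)*s)),int(o[3]*s),(0,255,0),1)
cv2.imwrite('pics/crop5.png',c)
for n,(u,v) in dict(tl=(185,126),tr=(460,118),bl=(190,191),br=(455,186)).items(): print(n,ray('wrist',u,v,.115))
E
```

```text
[0.5893 0.1475 0.16  ] [2.31562e+02 1.61188e+02 1.65870e+01 2.20000e-02]
[0.486  0.2735 0.16  ] [3.53812e+02 1.58188e+02 1.69620e+01 2.30000e-02]
tl [0.60161754 0.06030426 0.115     ]
tr [0.35031629 0.3645079  0.115     ]
bl [0.6804024  0.11643276 0.115     ]
br [0.42605118 0.42998713 0.115     ]
```

View pics/crop5.png

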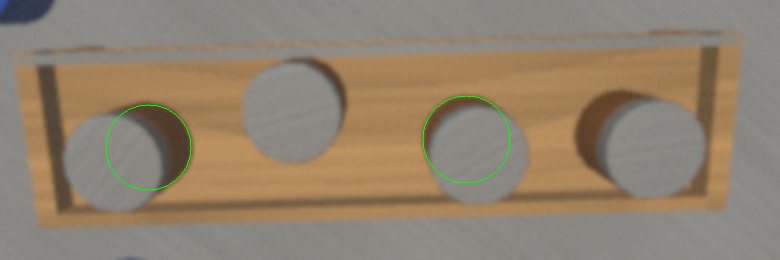

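```bash
python3 - <<'E'
s="""
def lids(im, seeds, z=0.16, cam='wrist', rad=24, win=30):
    # lids: low-saturation discs on wood; seeds are approx pixel centres
    out=[]
    for (u,v) in seeds:
        x0,y0=int(u)-win,max(int(v)-win,0); S=6
        c=cv2.resize(im[y0:int(v)+win,x0:int(u)+win],None,fx=S,fy=S,interpolation=cv2.INTER_CUBIC)
        h=cv2.cvtColor(c,cv2.COLOR_RGB2HSV); m=((h[:,:,1]<60)&(h[:,:,2]>90)).astype(np.uint8)
        k=np.ones((61,61),np.uint8); m=cv2.morphologyEx(m,cv2.MORPH_OPEN,cv2.getStructuringElement(cv2.MORPH_ELLIPSE,(121,121)))
        n,lab=cv2.connectedComponents(m); l=lab[int((v-y0)*S),int((u-x0)*S)]
        if l==0: out.append(None); continue
        cs,_=cv2.findContours((lab==l).astype(np.uint8),cv2.RETR_EXTERNAL,cv2.CHAIN_APPROX_NONE)
        e=cv2.fitEllipse(max(cs,key=len)); uu=(e[0][0]+.5)/S-.5+x0; vv=(e[0][1]+.5)/S-.5+y0
        p=ray(cam,uu,vv,z); w=np.linalg.norm(ray(cam,uu+e[1][0]/S,vv,z)-p),np.linalg.norm(ray(cam,uu+e[1][1]/S,vv,z)-p)
        out.append((p,uu,vv,w))
    return out
"""
t=open('h.py').read(); t=t[:t.index('def lids')]+s.lstrip(); open('h.py','w').write(t)
E
python3 - <<'E'
from h import *
im=cv2.imread('pics/w5.png')[:,:,::-1].copy()
for o in lids(im,[(219,168),(288,148),(359,164),(427,162)]): print(o)
E
```

```text
(array([0.60704287, 0.13770807, 0.16      ]), 218.1402587890625, 167.13668823242188, (np.float64(0.04930876457720348), np.float64(0.052790812758577985)))
(array([0.52924192, 0.1948874 , 0.16      ]), 286.8920313517253, 147.4458999633789, (np.float64(0.05033034541744606), np.float64(0.05103514504231994)))
(array([0.48828588, 0.28320683, 0.16      ]), 358.32303619384766, 164.0208282470703, (np.float64(0.05037862193746353), np.float64(0.051178715728024515)))
(array([0.43061401, 0.35161589, 0.16      ]), 425.4280370076497, 161.47193908691406, (np.float64(0.05079989529716697), np.float64(0.05450915537061817)))
```

```bash
cat >> h.py <<'E'
YR=np.radians(129.0)
ry=np.array([np.cos(YR),np.sin(YR),0]); rx=np.array([np.sin(YR),-np.cos(YR),0])
QR=qd(YR)
TM=np.array([0.5588,-0.1878,0])
ZD=0.146   # tcp z when gripping on deck
ZT=0.070   # tcp z on tray floor
def look(name):
    r.move_to([0.53,0.25,0.40],qd(np.radians(128))); return snap('wrist',name)
def pick(xy):
    xy=np.array([xy[0],xy[1],0.])
    gripper_to(0.078)
    r.move_to(P(xy,0.25),QR)
    if r.move_l(P(xy,ZD),vel=0.12,guard=8): print('CONTACT on descent',T.current_ee_pos()); return False
    gripper_to(0.0,25); o=T.current_opening(); print('grip opening',o)
    if abs(o-0.052)>0.006: return False
    r.move_l(P(xy,0.265),vel=0.12)
    print('f',T.current_wrist_force(),T.current_opening())
    return xy
def carry(xy,slot):
    r.move_l(P(xy-rx*0.10,0.265),vel=0.2)
    t=TM+tx*slot[0]+ty*slot[1]
    r.move_l(P(t,0.265),rot=QT,vel=0.18)
    print('op',T.current_opening()); return t
def place(t):
    r.move_l(P(t,ZT+0.03),vel=0.12)
    c=r.move_l(P(t,ZT-0.003),vel=0.03,guard=4)
    print('touch',c,T.current_ee_pos()[2],T.current_opening())
    gripper_to(0.066); r.move_l(P(t,0.20),vel=0.15); print('t',T.current_t())
E
python3 - <<'E'
from h import *
im=look('w6'); L=lids(im,[(219,168),(288,148),(359,164),(427,162)])
for o in L: print(o)
xy=pick(L[0][0]); 
if xy is not False: snap('wrist','w7'); t=carry(xy,(0.036,0.045)); place(t); snap('wrist','w8')
E
```

```text
(array([0.60686978, 0.13767736, 0.16      ]), 218.01913452148438, 166.7994181315104, (np.float64(0.049195309222740013), np.float64(0.052734441646851565)))
(array([0.52906887, 0.19486193, 0.16      ]), 286.7813975016276, 147.14684549967447, (np.float64(0.05026476772156511), np.float64(0.050974801806105884)))
(array([0.48814033, 0.28309456, 0.16      ]), 358.1370849609375, 163.7415771484375, (np.float64(0.050286446940743794), np.float64(0.05123077050616231)))
(array([0.43055089, 0.35152647, 0.16      ]), 425.2062225341797, 161.2894083658854, (np.float64(0.050800474313158005), np.float64(0.05453227312125361)))
grip opening 0.05155982987500338
f [ 0.00805022 -0.46908887 -2.54368447] 0.05153853609765756
op 0.0516334850045422
touch True 0.07039900335108962 0.05168659806114226
t 31.6667
```

View pics/w7.png

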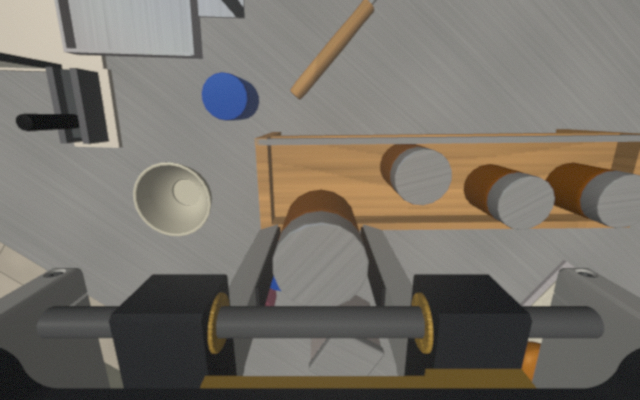

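View pics/w8.png

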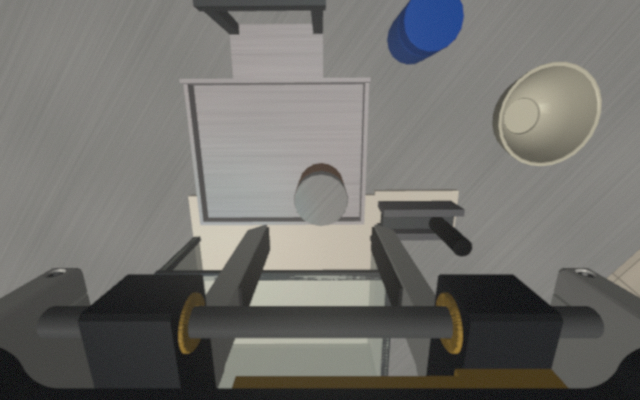

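The first jar stands upright in the tray at (320,195), in the back slot on the lock side. Next is the jar by the rail, then the other two.

```bash
python3 - <<'E'
from h import *
im=look('w9'); L=lids(im,[(288,148),(359,164),(427,162)])
for o in L: print(o)
if L[0] is not None:
    xy=pick(L[0][0]); 
    if xy is not False: t=carry(xy,(0.036,-0.045)); place(t); snap('wrist','w10'); snap('top','top10')
E
```

```text
(array([0.52911649, 0.19473605, 0.16      ]), 287.27555592854816, 147.6255137125651, (np.float64(0.05030328105342728), np.float64(0.050939923983215916)))
(array([0.48814764, 0.28301982, 0.16      ]), 358.8126703898112, 164.1335194905599, (np.float64(0.050366490102554166), np.float64(0.051128437825005126)))
(array([0.43054132, 0.35152634, 0.16      ]), 426.04815673828125, 161.59900410970053, (np.float64(0.05082566707523767), np.float64(0.05410519726430939)))
grip opening 0.05174468262815624
f [ 0.11324282  0.63241134 -3.34285948] 0.05175191599123405
op 0.05187978699214441
touch True 0.07035806292404664 0.05149052843212188
t 44.2083
```

View pics/w9.png

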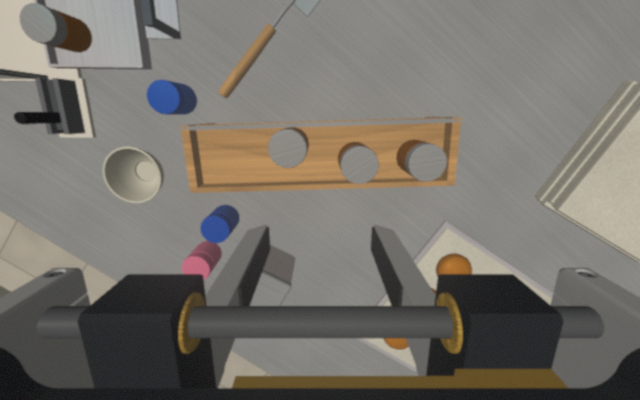

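View pics/w10.png

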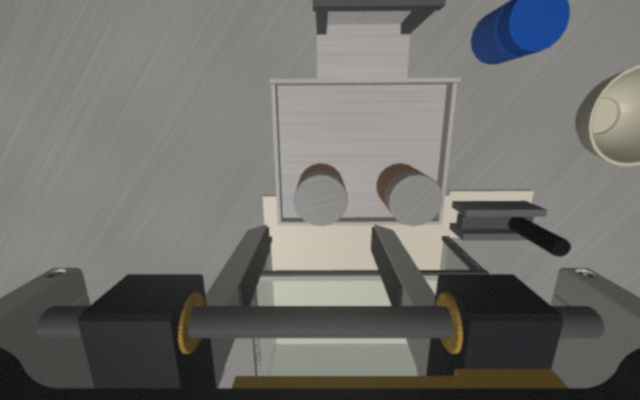

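Both back slots are filled, with the jars upright at (320,195) and (412,195). Now the third jar.

```bash
python3 - <<'E'
from h import *
im=look('w11'); L=lids(im,[(359,164),(427,162)])
for o in L: print(o)
if L[0] is not None:
    xy=pick(L[0][0]); 
    if xy is not False: t=carry(xy,(-0.034,0.045)); place(t); snap('wrist','w12')
E
```

```text
(array([0.48815391, 0.2830103 , 0.16      ]), 358.8292541503906, 164.15129852294922, (np.float64(0.05026914998855947), np.float64(0.05112601400241872)))
(array([0.43055718, 0.35148381, 0.16      ]), 426.0193328857422, 161.60468546549478, (np.float64(0.05077685388374376), np.float64(0.05434335121408708)))
grip opening 0.05156936785098927
f [ 0.47419803 -0.48560732 -3.42836738] 0.051590692531626216
op 0.05163683789591369
touch True 0.07028430470394698 0.0516090934269842
t 56.9583
```

View pics/w11.png

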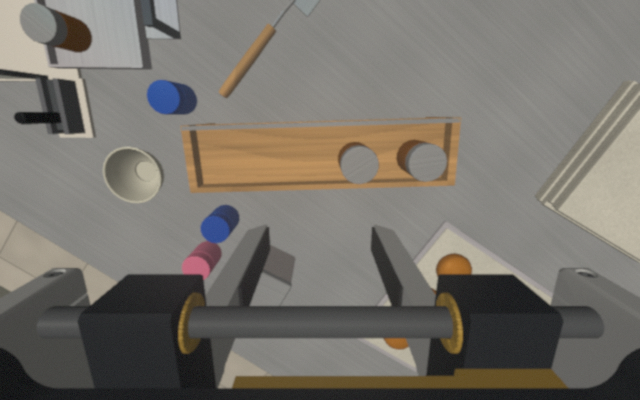

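View pics/w12.png

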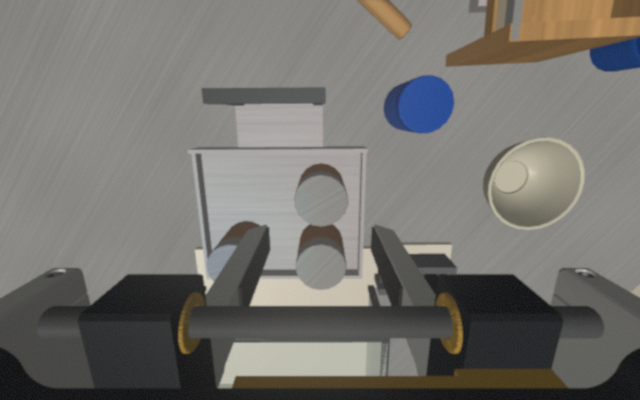

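Three jars are in the tray, and the front one at (320,195) is upright. Now the last one.

```bash
python3 - <<'E'
from h import *
im=look('w13'); L=lids(im,[(427,162)])
for o in L: print(o)
if L[0] is not None:
    xy=pick(L[0][0]); 
    if xy is not False:
        t=carry(xy,(-0.034,-0.045)); place(t)
        r.move_l(P(TM-tx*0.02,0.36),vel=0.25); snap('wrist','w14')
E
```

```text
(array([0.43059442, 0.3514351 , 0.16      ]), 425.95763905843097, 161.72776794433594, (np.float64(0.05071123999106049), np.float64(0.05428894957166619)))
grip opening 0.05140660039392668
f [ 0.35997986 -0.2885018  -2.74743939] 0.05162491289540132
op 0.05187049719645054
touch True 0.07031714433620999 0.05156777682827746
t 70.1
```

View pics/w13.png

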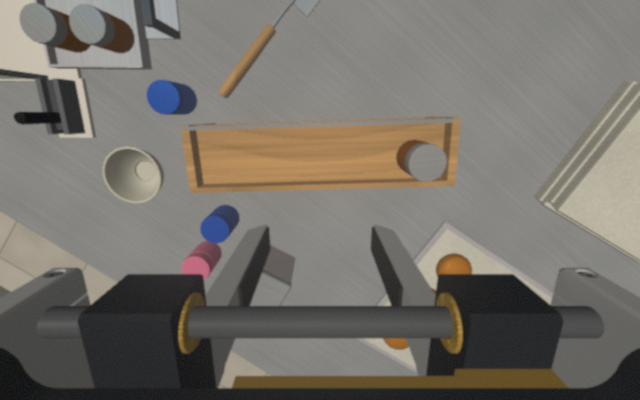

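View pics/w14.png

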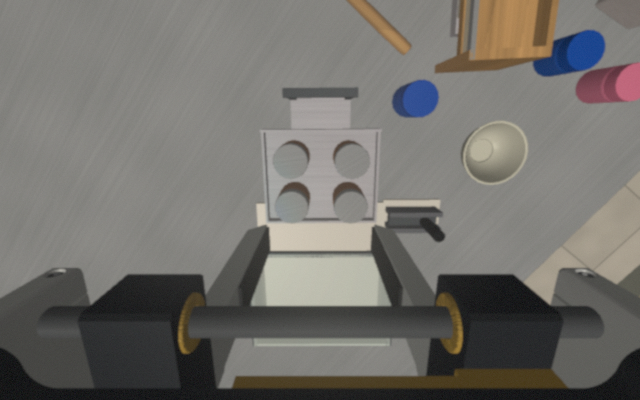

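```bash
python3 - <<'E'
from h import *
print('handle',np.mean([ray('wrist',u,v,.1) for u,v in[(283,89),(357,89),(358,97),(283,97)]],0))
for u,v in [(291,160),(351,160),(292,207),(350,207)]:
    p=ray('wrist',u,v,.084)-TM; print('jar in tray',p@tx,p@ty)
QH=qd(YT-np.pi/2)
h=np.array([0.4812,-0.0853,0])
r.move_to(P(h,0.22),QH); gripper_to(0.06)
print(r.move_l(P(h,0.101),vel=0.1,guard=10))
gripper_to(0.0,30); print('op',T.current_opening(),T.current_wrist_force())
print(r.move_l(P(h+tx*0.15,0.101),vel=0.06,guard=30),T.current_ee_pos(),T.current_wrist_force())
g=np.array([0.5855,-0.2235,0])
print(r.move_l(P(g+tx*0.003,0.101),vel=0.03,guard=20),T.current_ee_pos(),T.current_wrist_force(),T.current_opening(),T.current_t())
snap('wrist','w15');snap('side','s15')
E
```

```text
handle [ 0.4814551  -0.08634682  0.1       ]
jar in tray -0.03694574880594672 -0.043072663067002574
jar in tray -0.036935504479223946 0.04370496483352484
jar in tray 0.0341818554525463 -0.04340909852769427
jar in tray 0.03415445809015779 0.04409246640629443
False
op 0.012000949070430504 [ 0.85397059 -1.47691285 -1.02512875]
False [ 0.57309997 -0.20573836  0.10109578] [1.89546371 3.90593055 0.94855745]
False [ 0.58784344 -0.22507081  0.10103547] [0.16085758 7.17620067 4.81115935] 0.01187934208442466 78.6083
```

View pics/w15.png

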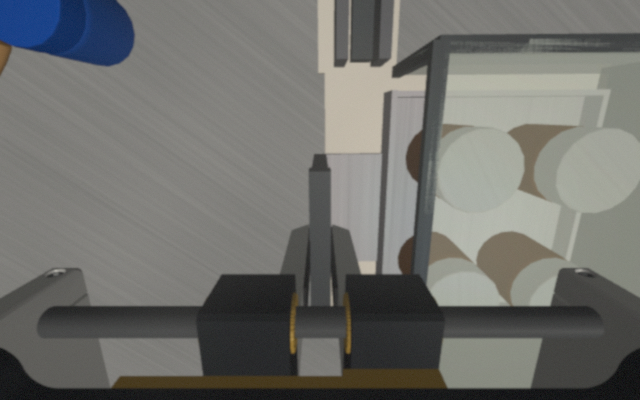

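View pics/s15.png

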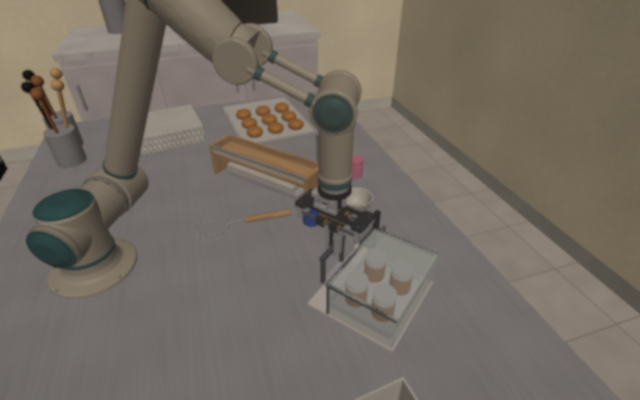

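The tray looks home, and all four jars stand under the cover. I'll press a little further to confirm the stop, then shut the lock.

```bash
python3 - <<'E'
from h import *
p=np.array(T.current_ee_pos())
print(r.move_l(P(p+tx*0.004,0.101),vel=0.02,guard=20),T.current_ee_pos(),T.current_wrist_force())
gripper_to(0.06); r.move_l(P(T.current_ee_pos(),0.22),vel=0.2)
k=np.array([0.7085,-0.168,0])+ty*0.0445
r.move_to(P(k,0.2),QT); gripper_to(0.05)
im=snap('wrist','w16'); 
for d in models.mark_of('lock_knob','wrist')[:2]: print(d, k)
print(r.move_l(P(k,0.093),vel=0.1,guard=10))
gripper_to(0.0,15); print('op',T.current_opening(),T.current_ee_pos())
print(r.move_l(P(k-ty*0.048,0.093),vel=0.05,guard=25),T.current_ee_pos(),T.current_wrist_force(),T.current_opening(),T.current_t())
snap('wrist','w17')
E
```

```text
False [ 0.58791413 -0.22514926  0.10101633] [-3.55244243 11.52898546  9.23697827]
{'at': [0.7379, -0.1398, 0.0836], 'score': 0.64} [ 0.74403928 -0.14121923  0.        ]
{'at': [0.6077, -0.3261, 0.0175], 'score': 0.21} [ 0.74403928 -0.14121923  0.        ]
False
op 0.017175892603932392 [ 0.74314003 -0.14195889  0.09313779]
False [ 0.7071764  -0.16937858  0.09322033] [ 4.61474271  2.87382835 -0.02749523] 0.017730094765687324 85.3417
```

View pics/w17.png

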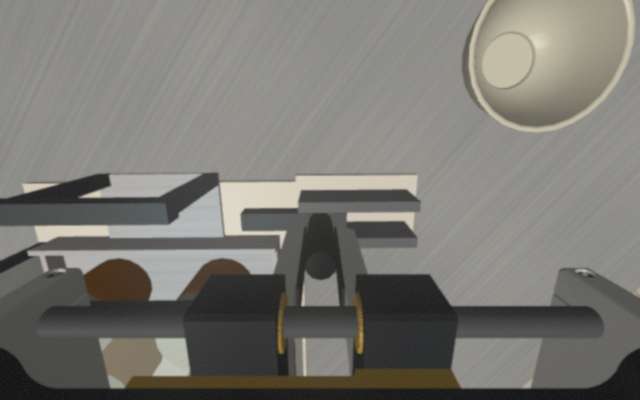

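```bash
python3 - <<'E'
from h import *
p=np.array(T.current_ee_pos())
print(r.move_l(P(p-ty*0.004,0.093),vel=0.02,guard=20),T.current_ee_pos(),T.current_wrist_force())
gripper_to(0.05); r.move_l(P(T.current_ee_pos(),0.2),vel=0.2)
r.move_to([0.62,-0.2,0.40],QT); im=snap('wrist','w18')
for n in ['tray_handle','lock_knob']:
    for d in models.mark_of(n,'wrist')[:1]: print(n,np.round(d['at'],4),round(d['score'],2))
im=im[:,:,::-1]
cv2.imwrite('pics/crop18.png',cv2.resize(im[145:305,215:425],None,fx=3.7,fy=3.7,interpolation=cv2.INTER_CUBIC))
r.move_to([0.35,0.0,0.40],QT); snap('top','top18'); print(T.current_wrist_force(),T.current_t())
for n in ['bowl','tin','spatula']:
    for d in models.mark_of(n,'top')[:1]: print(n,np.round(d['at'],4),round(d['score'],2))
E
```

```text
False [ 0.70704453 -0.16948365  0.09319723] [ 7.490083    6.11948562 -1.85985799]
tray_handle [ 0.5884 -0.2247  0.0936] 0.96
lock_knob [ 0.7023 -0.1697  0.0872] 0.74
[-0.76337942 -0.38323093  0.23154193] 89.375
bowl [0.7515 0.006  0.0043] 0.85
tin [0.7626 0.3055 0.0027] 0.73
```

View pics/crop18.png

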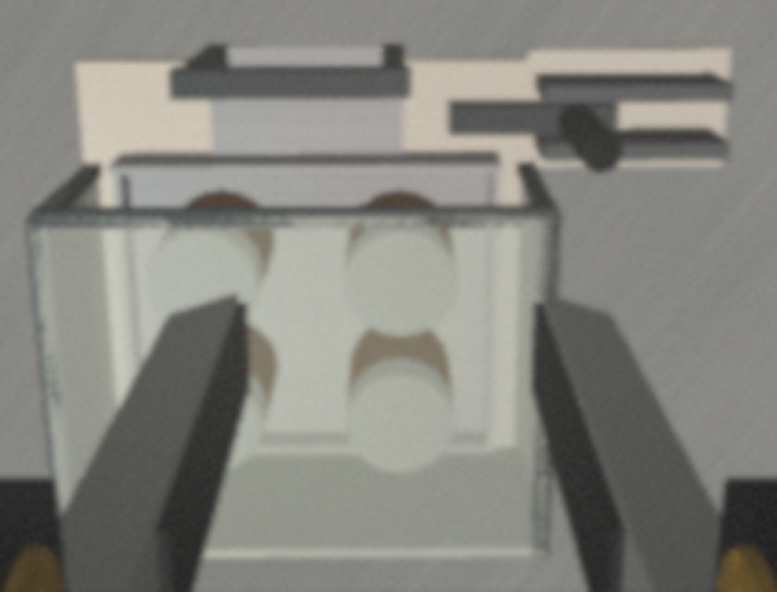

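View pics/top18.png

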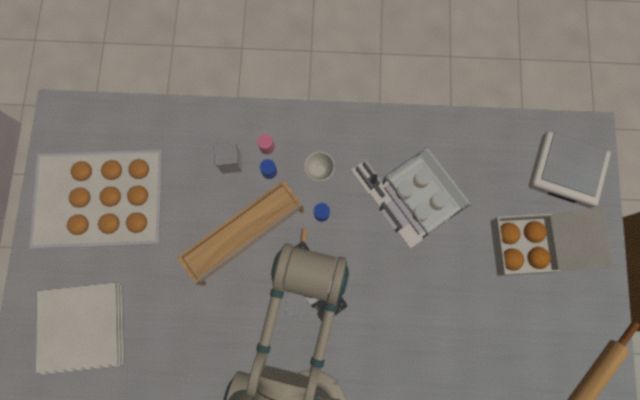

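The lock and tray match the first close-up: knob top at crop (602,152) against (602,150) at the start, and handle at (290,82) against (288,76). All four jars are upright under the cover.

```bash
python3 -c "
from h import *
r.hold(0.3); r.sign_off(); print(T.current_t())"
```

```text
the job is handed in; nothing more can be done
the job is handed in; nothing more can be done
```

I finished every step and handed the job in at about 90 s on the robot's clock. No verdict is reported back. I opened the lock, pulled the tray out, and lifted all four amber jars over the rail into the 2 by 2 slots. Then I pushed the tray home and shut the lock.

**Last checks:**
- **Jars:** just before the tray went in, they stood at about (±36, ±44) mm in the tray. In the final pictures all four are upright under the cover.
- **Tray:** it moved about 176 mm from the pulled-out position and stopped firmly when I pressed further. The handle sits within about 2 mm of where it started.
- **Lock:** the bolt moved 45 mm and stopped firmly, and the knob is back at its starting pixel.
- **Bowl and tin:** they are within about 4 mm of their first readings, which is as good as the networks measure.
- **Spatula:** it was not re-measured, because the network did not find it with the arm partly covering it in the last top picture. The arm never worked near it, and the end still in view had not moved.

None of the final checks disagreed. My first attempt at finding the jar lids (circle detection) gave wrong positions, so I replaced it with colour segmentation before picking anything up.

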